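# Tilt-test sealed housings and quarantine the loose one

### The arm

A 6-joint arm with a two-finger parallel gripper is mounted at the origin on a cart in front of the work surface, level with it; the furniture and walls round the work are solid. World frame = base frame: x ahead of the robot, y to its left, z up, the work surface at z = 0. Lengths are in m, angles in rad, forces in N, time in s.
With the tool pointing down it reaches from about 0.275 to 0.85 m from the base axis. Payload 19 kg.
Tool frame: the origin (TCP) lies midway between the tips of the shut fingers; the grasp point (between the pads) lies 19 mm behind it (ctrl.pinch_z is the z of the grasp point in the tool frame, in m); z points along the fingers, y is the line along which they close (so a half turn about z gives the same grasp; the last joint's range is limited). The gripper opens to 85 mm and grips with 20 to 120 N. Pads are 22 mm wide; open, the fingers measure 114 mm over their backs; the gripper's body (76 mm by 85 mm) begins 54 mm behind the grasp point. The pads swing forward as they close: fully open they stand 13 mm farther back than shut.
Start: joints at [1.162, 0.15, 1.437, -0, 1.554, -0.134], TCP at [0.156, 0.553, 0.231] pointing down, gripper open.
Joint ranges: [-2.8, 2.8], [-0.68, 2.1], [0.12, 2.68], [-1.39, 4.53], [0.16, 2.79], [-2.81, 2.81]. Speed limits (rad/s): [1.89, 1.89, 2.22, 3.01, 3.01, 3.01].

### API

Orientations are given as a unit quaternion [w, x, y, z].
In Python, from plant import sense, imaging, workorder, ctrl gives the robot as it stands.
- The arm moves only by the shell command python3 -m inch 'ROWS' [FORCE]. ROWS is JSON, a list of rows, each an object with "xyz": the shift along the tool's x, y, z in mm, a list of three; "rot": the turn, a rotation vector about the tool's x, y, z in degrees, a list of three; "grip": the opening, from 0 (shut) to 1 (fully open). A call has 1 to 5 rows; each row is the pose to reach, as a shift and turn from the pose commanded when the call began, along the tool's axes at that moment; what a row does not reach only later rows make up. A row lasts 1/10 s, in which the tool goes at most 50 mm and 8.59 degrees, less where a joint would pass 70% of its speed; a pose out of reach is approached as far as the arm can. A call with a gripper value outside its range is refused whole. The fingers move at their own pace and stop on an object; FORCE is the grip in N (left out, the last holds). Time passes only in rows, so rows that repeat a pose let the fingers close. It gives the time, the measured TCP pose, the force, the opening and the grip force at its end, in the units of the state.
- sense(): the state, without advancing time (a new reading comes with each control period).
- imaging.read_camera(name): name is "scene" or "top"; returns a dict with "frame" (384x512x3 uint8, red, green, blue), "camera_matrix" (3x3 intrinsics, pixels), "R" (3x3) and "t" (3): a world point X has camera coordinates R X + t. Camera axes: x right, y down, z forward; pixel columns grow to the right and rows downward; lengths in m; the calibration is good to about 2 mm. A picture is of the moment at which its call begins. There is no depth.
- workorder.job_done(): hands the job in; it is judged then, once.
The state is a dict: "t": time; "q": joint angles; "joint_vel": joint speeds; "joint_torque": joint torques, N m; "tcp_pos": TCP position; "eef_rot": TCP orientation; "contact_force": force on the tool from outside, world axes, zero at the start; "ft_torque": the same for the moment, N m; "opening": finger opening in m; "finger_force": force on a finger pad.
Only numpy, scipy, OpenCV 4.12 (cv2) and the standard library are available. Lean on these libraries where they do the work, as an engineer would, in place of code of your own. Each camera call takes 0.05 s, during which the arm holds its last target. There are 200 camera calls.

### The job

Check the three sealed metal housings one at a time: lift each from its cradle, tilt it lengthwise by some 30 degrees, one way and the other as needed, to feel whether something shifts inside, and put it away before testing the next. Lay solid ones flat in the low grey tray, side by side; slide one with a loose core into the roofed grey slot box, well over half its length inside (it goes in only if held near one end, so set it down and take it again). Leave the test weight, the tape roll and the white box where they are.

Things in the scene. Friction and masses are not known exactly. Their poses are not given: they have to be found in the camera images.
- housing_p: one of 3 sealed ribbed metal housings, alike, in cradles; 96 mm long (x), 40 wide (y), 36 high; origin: underside centre; 0.4-0.5 kg, varying. Solid, or with a loose 0.25 kg core that slides 46 mm along x once tilted over 10 deg (end to end in 0.2 s at 30 deg) and stays there when level again: the level grip's moment differs by about 0.1 N m after one end was down and after the other.
- housing_q: one of 3 sealed ribbed metal housings, alike, in cradles; 96 mm long (x), 40 wide (y), 36 high; origin: underside centre; 0.4-0.5 kg, varying. Solid, or with a loose 0.25 kg core that slides 46 mm along x once tilted over 10 deg (end to end in 0.2 s at 30 deg) and stays there when level again: the level grip's moment differs by about 0.1 N m after one end was down and after the other.
- housing_r: one of 3 sealed ribbed metal housings, alike, in cradles; 96 mm long (x), 40 wide (y), 36 high; origin: underside centre; 0.4-0.5 kg, varying. Solid, or with a loose 0.25 kg core that slides 46 mm along x once tilted over 10 deg (end to end in 0.2 s at 30 deg) and stays there when level again: the level grip's moment differs by about 0.1 N m after one end was down and after the other.
- cradle_0: one of 3 equal fixed black cradles, 108 x 54 mm; origin: underside centre. The housing lies along its x on a 6 mm base. A saddle 24 mm high wraps the ends and sides over the last 24 mm at either end, so a housing can be taken only across its width in the bare middle (60 mm between saddles, base there 40 mm wide).
- cradle_1: one of 3 equal fixed black cradles, 108 x 54 mm; origin: underside centre. The housing lies along its x on a 6 mm base. A saddle 24 mm high wraps the ends and sides over the last 24 mm at either end, so a housing can be taken only across its width in the bare middle (60 mm between saddles, base there 40 mm wide).
- cradle_2: one of 3 equal fixed black cradles, 108 x 54 mm; origin: underside centre. The housing lies along its x on a 6 mm base. A saddle 24 mm high wraps the ends and sides over the last 24 mm at either end, so a housing can be taken only across its width in the bare middle (60 mm between saddles, base there 40 mm wide).
- pass_tray: the low open grey pass tray, fixed: 118 mm (x) by 148 mm (y) outside, walls 4 mm thick and 7 mm high in all, floor 4 mm thick. Origin: underside centre. Two housings fit side by side, each along the tray's x, 36 mm either side of the middle.
- slot_box: the fixed grey slot box: 84 mm deep (x), 58 wide (y), 79 high; origin: on the bench below the middle of the mouth. One roofed slot along x, open only at the front (mouth at x = 0, facing -x): floor 30 mm above the bench, opening 48 mm wide and 44 high, 80 mm deep. Walls and roof let a housing in only if held near its rear end; it need not reach the back wall.
- weight: a grey 500 g test weight, 38 mm round and 70 mm tall, with a knob on top; origin at the centre of its underside. A bystander.
- amber_tape: a roll of amber tape lying flat, 66 mm across and 15 mm high; origin at the centre of its underside. A bystander in the middle of the work. The bench top (z = 0) is clear to work on where 0.1 < x+y < 0.6 m and x-y > 0.5 m (world).
- slide_box: a closed white box, 41 x 85 x 30 mm, lying on the far part of the bench; origin at the centre of its underside, long side along its y. A bystander.

How it is judged:
By the outcome, as a careful person would: the job done as asked, in the order asked, and still so for the second after the job is handed in, with the robot touching nothing.
It also fails if it takes over 72 s, if anything falls off the work surface, if the arm or the gripper's body presses on something with over 40 N, if the wrist force passes 120 N, or if a joint passes its speed limit or range.

## Working session

There is one attempt and no reset: what is moved stays moved. The work goes in short steps, Python scripts to look and compute and a shell command to move; the robot and the scene stay as the last step left them, time stands still between calls to the robot, and variables do not carry over. Pictures are saved under pics/ and viewed, at most 10 in all, crops included, and the job is handed in when it is done.

```bash
ls; mkdir -p pics
python3 - <<'E'
from plant import sense, imaging, workorder, ctrl
import cv2,numpy as np
print(sense(), ctrl.pinch_z)
for n in("scene","top"):
    c=imaging.read_camera(n); np.savez(n+"0.npz",**c)
    cv2.imwrite(f"pics/{n}0.png",cv2.resize(c["frame"][:,:,::-1],(800,600),interpolation=cv2.INTER_CUBIC))
    print(n,c["camera_matrix"],c["R"],c["t"])
E
```

```text
pics
{'t': 0.0, 'q': array([ 1.16199073e+00,  1.50993298e-01,  1.43803532e+00,  5.53823495e-05,
        1.55381152e+00, -1.34037075e-01]), 'joint_vel': array([-1.51703720e-04,  7.05336105e-04,  5.03974866e-04, -7.42656121e-05,
       -4.78181977e-04, -1.47466303e-03]), 'joint_torque': array([ 4.14974449e-03, -7.13062263e+01, -5.70868564e+01,  4.49815980e-05,
        9.26430628e-03, -1.71861944e-05]), 'tcp_pos': array([0.15593314, 0.55319241, 0.23066917]), 'eef_rot': array([-1.93899004e-04,  1.36952948e-01,  9.90577357e-01, -5.93483920e-04]), 'contact_force': array([-0.38535356, -0.06679779,  0.85145856]), 'ft_torque': array([ 2.99183737e-02,  5.07986966e-05, -1.68990556e-02]), 'finger_force': 0.0, 'opening': 0.08532324986141179} -0.0187
scene [[382.74608311   0.         250.24328529]
 [  0.         382.74608311 188.46598138]
 [  0.           0.           1.        ]] [[-0.91125409 -0.4117559   0.00854775]
 [-0.25551085  0.5489481  -0.79584558]
 [ 0.32300184 -0.72740159 -0.6054393 ]] [0.37094288 0.26769254 0.57765032]
top [[450.94175125   0.         257.26750063]
 [  0.         450.94175125 197.00097645]
 [  0.           0.           1.        ]] [[ 1.79843463e-02 -9.99838144e-01  4.98104146e-04]
 [-9.74818378e-01 -1.76450564e-02 -2.22301108e-01]
 [ 2.22273917e-01  3.51237905e-03 -9.74977933e-01]] [-0.21416444  0.48801986  1.06331721]
```

View pics/top0.png

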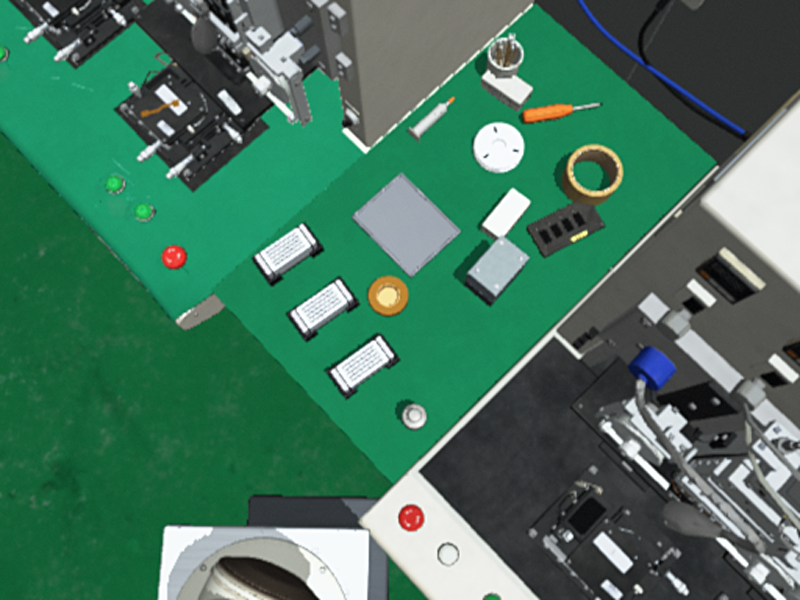

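View pics/scene0.png

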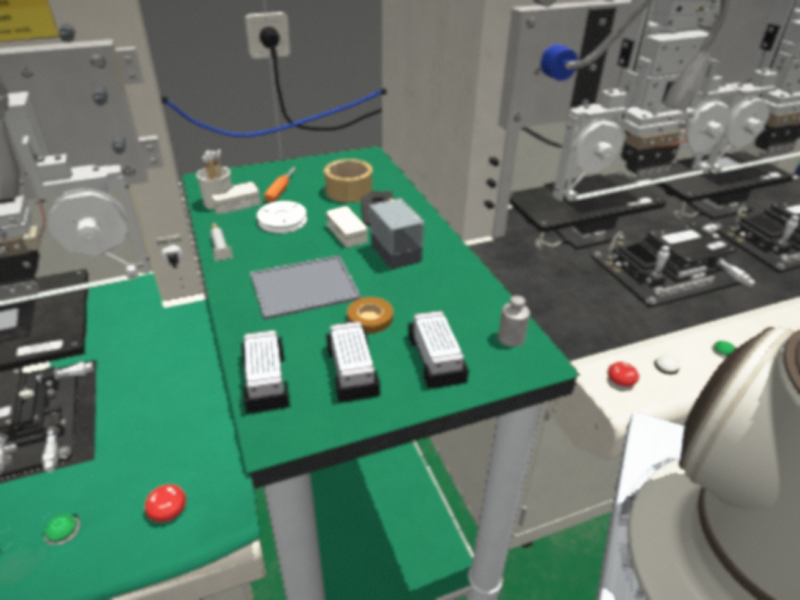

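The top view shows housings at about (288,250), (322,306) and (362,364), the tray at (406,223), the slot box at (497,270), the tape at (388,295) and the weight at (414,416). I'll enlarge it to read off poses.

Run:
```python
import cv2,numpy as np
f=np.load("top0.npz")["frame"][:,:,::-1]
a=f[105:255,155:345]; cv2.imwrite("pics/crop_top.png",cv2.resize(a,None,fx=4,fy=4,interpolation=cv2.INTER_CUBIC))
f=np.load("scene0.npz")["frame"][:,:,::-1]
a=f[120:265,145:345]; cv2.imwrite("pics/crop_sc.png",cv2.resize(a,None,fx=4,fy=4,interpolation=cv2.INTER_CUBIC))
```

```text
(no output)
```

View pics/crop_top.png

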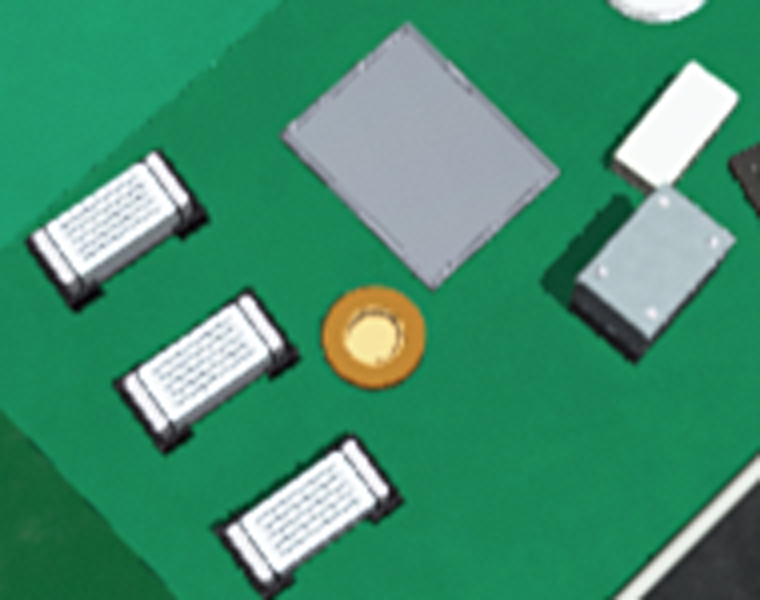

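View pics/crop_sc.png

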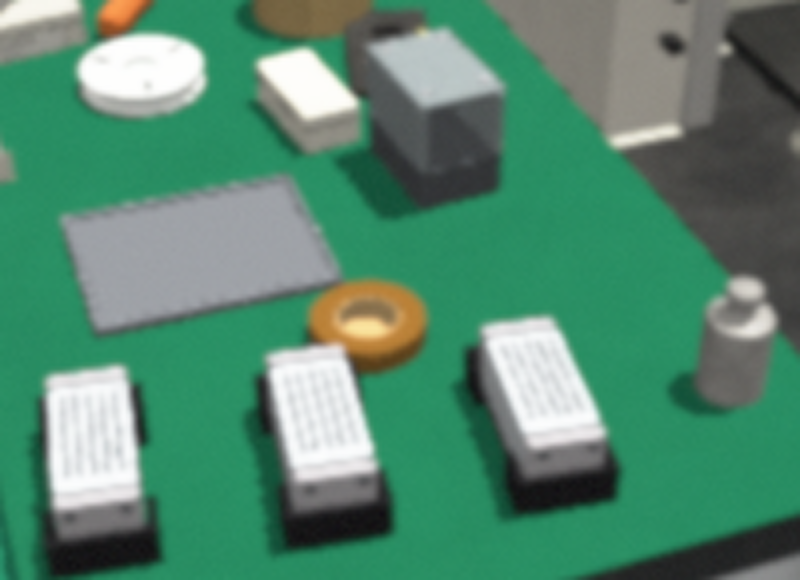

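The crops show the housing tops clearly. The slot mouth faces the lower left of the top image, towards the cradles. I fit poses from the corners in both cameras.

```bash
cat > h.py <<'E'
import numpy as np, cv2
from scipy.optimize import least_squares
from scipy.spatial.transform import Rotation as Ro
CAM={n:dict(np.load(n+"0.npz")) for n in("top","scene")}
def proj(n,X):
    c=CAM[n]; p=(c["R"]@np.atleast_2d(X).T).T+c["t"]; p=p@c["camera_matrix"].T; return p[:,:2]/p[:,2:]
OFF={"top":(155,105),"scene":(145,120)}
def px(n,P): return (np.array(P,float)+.5)/4-.5+OFF[n]
def fit(obs,L,W,z,x0=0.,yaw0=-.7,rob=True):
    # obs {cam: corners}; orders matched by nearest corner
    c=np.array([[a,b,0] for a in(x0-L/2,x0+L/2) for b in(-W/2,W/2)])
    def res(v):
        X=np.c_[c[:,:2]@np.array([[np.cos(v[2]),np.sin(v[2])],[-np.sin(v[2]),np.cos(v[2])]])+v[:2],np.full(4,z)]
        r=[]
        for n,P in obs.items():
            d=px(n,P)[:,None]-proj(n,X)[None]; k=np.argmin((d**2).sum(2),1); r.append(d[range(4),k])
        return np.concatenate(r).ravel()
    best=None
    for yaw in np.arange(yaw0-.6,yaw0+.61,.2):
        s=least_squares(res,[.6,0.1,yaw]) if best is None else least_squares(res,[*best.x[:2],yaw])
        if best is None or s.cost<best.cost: best=s
    return best.x,np.abs(best.fun).max()
E
cat > fit.py <<'E'
from h import *
np.set_printoptions(precision=4,suppress=True)
T=dict(A=[(33,235),(75,290),(190,205),(152,155)],B=[(124,385),(165,435),(285,348),(247,293)],C=[(228,530),(270,582),(388,492),(348,440)],
 tray=[(408,24),(558,173),(433,288),(283,135)],slot=[(660,187),(735,240),(650,335),(575,280)])
S=dict(A=[(45,378),(127,368),(142,495),(52,505)],B=[(265,355),(344,346),(380,470),(292,482)],C=[(480,325),(553,320),(607,430),(527,447)],
 tray=[(62,215),(290,176),(340,275),(100,332)],slot=[(367,42),(447,30),(503,88),(428,108)])
for k in T:
    L,W,z,x0={"tray":(.118,.148,.007,0),"slot":(.084,.058,.079,.042)}.get(k,(.096,.04,.042,0))
    for o in({"top":T[k]},{"scene":S[k]},{"top":T[k],"scene":S[k]}):
        print(k,list(o),*fit(o,L,W,z,x0))
E
python3 fit.py
python3 - <<'E'
from plant import sense
from scipy.spatial.transform import Rotation as R
q=sense()["eef_rot"]; print(R.from_quat(q[[1,2,3,0]]).as_matrix())
E
```

```text
A ['top'] [ 0.5887 -0.0132 -0.9014] 1.472713030043451
A ['scene'] [ 0.5906 -0.011  -0.9208] 0.9645273908672891
A ['top', 'scene'] [ 0.5901 -0.0118 -0.9149] 2.218374933989992
B ['top'] [ 0.4954 -0.0766 -0.8969] 0.9662004062238623
B ['scene'] [ 0.4968 -0.0728 -0.93  ] 0.6634718822817831
B ['top', 'scene'] [ 0.4965 -0.0747 -0.9181] 1.8223051627629445
C ['top'] [ 0.4044 -0.1442 -0.8941] 1.0523600730500107
C ['scene'] [ 0.4052 -0.1426 -0.9308] 1.2124822824023624
C ['top', 'scene'] [ 0.405  -0.1435 -0.9154] 1.7204308235724284
tray ['top'] [ 0.6501 -0.2089 -0.7955] 0.8541418189051342
tray ['scene'] [ 0.6501 -0.2073 -0.7931] 1.2213687884666058
tray ['top', 'scene'] [ 0.6503 -0.2083 -0.7944] 1.3111282461030669
slot ['top'] [ 0.5257 -0.3278 -0.6895] 1.3925297382197925
slot ['scene'] [ 0.5504 -0.3108 -1.042 ] 9.61583326756039
slot ['top', 'scene'] [ 0.526  -0.3276 -0.692 ] 1.500067002873493
[[-9.62483698e-01  2.71339133e-01 -4.54128001e-04]
 [ 2.71339460e-01  9.62483207e-01 -9.86270362e-04]
 [ 1.69476830e-04 -1.07249199e-03 -9.99999411e-01]]
```

```bash
cat >> h.py <<'E'
def ray(n,uv,z):
    c=CAM[n]; d=c["R"].T@np.linalg.solve(c["camera_matrix"],[*uv,1]); o=-c["R"].T@c["t"]; return o+d*(z-o[2])/d[2]
def rect(v,L,W,z,x0=0):
    a=np.array([[x0-L/2,-W/2],[x0+L/2,-W/2],[x0+L/2,W/2],[x0-L/2,W/2]]); r=np.array([[np.cos(v[2]),np.sin(v[2])],[-np.sin(v[2]),np.cos(v[2])]])
    return np.c_[a@r+v[:2],np.full(4,z)]
def draw(im,n,X,col):
    p=(proj(n,X)-OFF[n]+.5)*4-.5
    cv2.polylines(im,[np.round(p*8).astype(np.int32)],True,col,1,cv2.LINE_AA,3)
E
python3 - <<'E'
from h import *
np.set_printoptions(precision=4,suppress=True)
print("weight",ray("top",np.array([414,415])/1.5625-.3,.07),"tape",ray("top",px("top",[373,338]),.012))
A=[.5896,-.0118,-.916];B=[.4962,-.0742,-.917];C=[.4048,-.1433,-.918];S=[.526,-.3276,-.692];Tr=[.6502,-.2083,-.7944]
ims=[]
for n,h,w in(("top",150,190),("scene",145,200)):
    x,y=OFF[n]; im=cv2.resize(CAM[n]["frame"][y:y+h,x:x+w,::-1],None,fx=4,fy=4,interpolation=cv2.INTER_CUBIC)
    for v in(A,B,C): draw(im,n,rect(v,.096,.04,.042),(0,0,255)); draw(im,n,rect(v,.108,.054,0),(255,0,255))
    draw(im,n,rect(S,.084,.058,.079,.042),(0,0,255)); draw(im,n,rect(S,.084,.058,0,.042),(255,0,255))
    draw(im,n,rect(Tr,.118,.148,.007),(0,0,255))
    draw(im,n,rect(S,.096,.04,0,-.105),(255,255,0))
    cv2.imwrite(f"pics/ov_{n}.png",im)
E
```

```text
weight [ 0.3231 -0.2258  0.07  ] tape [ 0.5221 -0.1805  0.012 ]
```

View pics/ov_top.png

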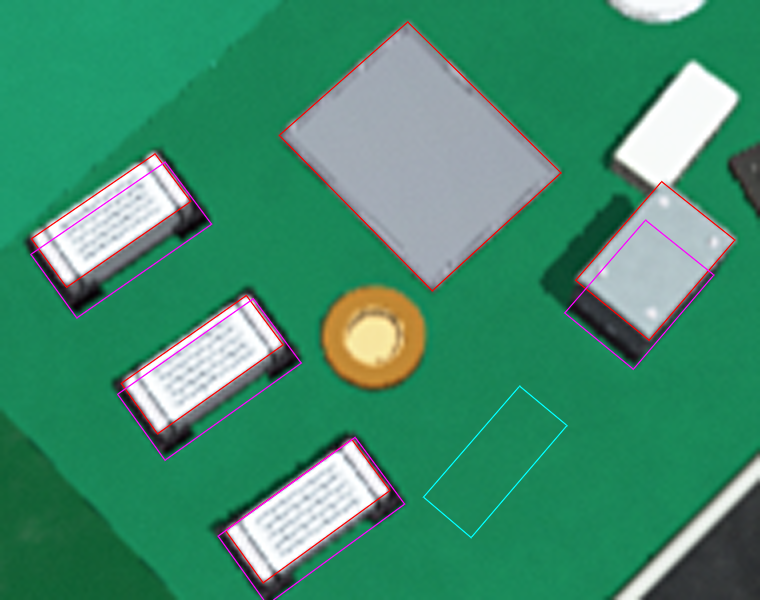

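View pics/ov_scene.png

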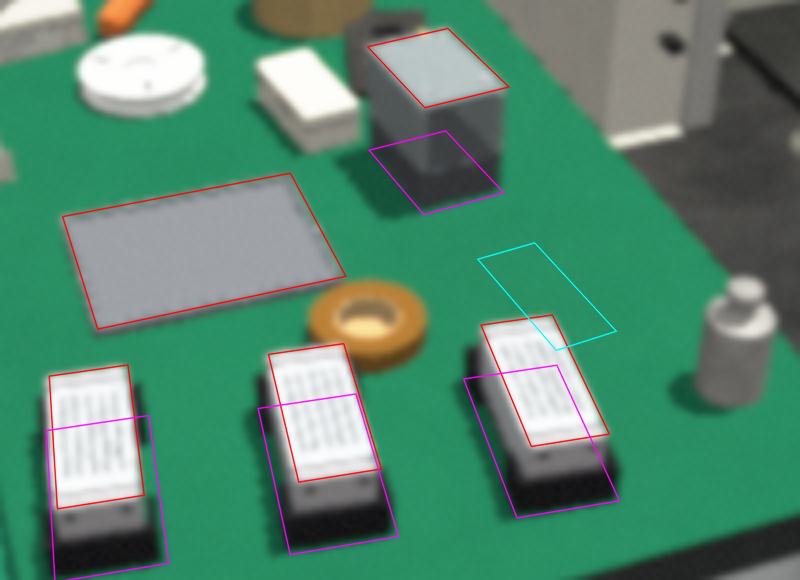

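Overlays agree to about 2 mm, and the regrasp spot (cyan) in front of the slot is clear. Next I need a helper that converts targets into tool shifts.

```bash
cat > go.py <<'E'
import sys; from plant import sense; from scipy.spatial.transform import Rotation as Ro; import numpy as np
np.set_printoptions(precision=2,suppress=True)
s=sense(); R=Ro.from_quat(s["eef_rot"][[1,2,3,0]])
print("t",s["t"],"p",s["tcp_pos"]*1000,"ang",np.degrees(np.arctan2(*R.as_matrix()[[1,0],0])),"F",s["contact_force"],"M",s["ft_torque"],"op",s["opening"]*1e3,"ff",s["finger_force"])
a=list(map(float,sys.argv[1:]))   # groups of x y z(mm) ang(deg)
for i in range(0,len(a),4):
    x,y,z,g=a[i:i+4]; c,n=np.cos(np.radians(g)),np.sin(np.radians(g))
    T=Ro.from_matrix([[c,n,0],[n,-c,0],[0,0,-1]])
    print(a[i:i+4],"xyz",R.inv().apply(np.array([x,y,z])-s["tcp_pos"]*1000),"rot",(R.inv()*T).as_rotvec(degrees=True))
E
python3 go.py 590 -12 130 127.5
```

```text
t 0.1 p [155.93 553.22 230.76] ang 164.2560116664967 F [-0.95 -0.27 -0.36] M [-0.03 -0.02 -0.01] op 85.49667737430345 ff 0.0
[590.0, -12.0, 130.0, 127.5] xyz [-571.17 -426.13  101.13] rot [-0.06  0.01 36.76]
```

```bash
python3 -m inch '[{"xyz":[-38,-28,0],"rot":[0,0,7.4],"grip":1},{"xyz":[-76,-57,0],"rot":[0,0,14.7],"grip":1},{"xyz":[-114,-85,0],"rot":[0,0,22],"grip":1},{"xyz":[-152,-114,0],"rot":[0,0,29.4],"grip":1},{"xyz":[-190,-142,0],"rot":[0,0,36.8],"grip":1}]' 120; python3 go.py 590 -12 130 127.5
```

```text
t: 0.6
tcp_pos: [0.3009, 0.3634, 0.2311]
eef_rot: [-0.0, 0.445, 0.896, -0.0]
contact_force: [-0.3, 0.5, -0.0]
opening: 0.0851
finger_force: 0.0
t 0.6 p [300.93 363.44 231.12] ang 127.17179095197913 F [-0.34  0.49 -0.  ] M [ 0.01 -0.05 -0.03] op 85.14236318469715 ff 0.0
[590.0, -12.0, 130.0, 127.5] xyz [-473.81    3.52  101.17] rot [-0.01  0.01 -0.33]
```

```bash
python3 -m inch '[{"xyz":[-50,0,0]},{"xyz":[-100,0,0]},{"xyz":[-150,0,0]},{"xyz":[-200,0,0]},{"xyz":[-250,0,0]}]' >/dev/null; python3 -m inch '[{"xyz":[-48,0,10]},{"xyz":[-95,1,30]},{"xyz":[-142,2,50]},{"xyz":[-188,3,75]},{"xyz":[-222,3,100]}]' >/dev/null;  python3 go.py 590 -12 60 127.5 590 -12 9 127.5
```

```text
t 0.6 p [300.93 363.44 231.12] ang 127.17179095197913 F [-0.34  0.49 -0.  ] M [ 0.01 -0.05 -0.03] op 85.14236318469715 ff 0.0
[590.0, -12.0, 60.0, 127.5] xyz [-473.8     3.53  171.17] rot [-0.01  0.01 -0.33]
[590.0, -12.0, 9.0, 127.5] xyz [-473.8     3.55  222.17] rot [-0.01  0.01 -0.33]schema error: expected keys xyz, rot, grip
schema error: expected keys xyz, rot, grip
```

```bash
python3 -m inch '[{"xyz":[-50,0,0],"rot":[0,0,0],"grip":1},{"xyz":[-100,0,0],"rot":[0,0,0],"grip":1},{"xyz":[-150,0,0],"rot":[0,0,0],"grip":1},{"xyz":[-200,0,0],"rot":[0,0,0],"grip":1},{"xyz":[-250,0,0],"rot":[0,0,0],"grip":1}]' >/dev/null; python3 -m inch '[{"xyz":[-48,0,10],"rot":[0,0,0],"grip":1},{"xyz":[-95,1,30],"rot":[0,0,0],"grip":1},{"xyz":[-142,2,50],"rot":[0,0,0],"grip":1},{"xyz":[-188,3,75],"rot":[0,0,0],"grip":1},{"xyz":[-222,3,100],"rot":[0,0,0],"grip":1}]' >/dev/null;  python3 go.py 590 -12 60 127.5 590 -12 9 127.5
```

```text
t 1.6 p [590.95  -9.79 130.42] ang 127.4150420474855 F [0.64 0.03 0.41] M [ 0.   -0.02 -0.01] op 85.23058826998543 ff 0.0
[590.0, -12.0, 60.0, 127.5] xyz [-1.15 -2.12 70.42] rot [ 0.02  0.03 -0.08]
[590.0, -12.0, 9.0, 127.5] xyz [ -1.12  -2.13 121.42] rot [ 0.02  0.03 -0.08]
```

```bash
python3 -m inch '[{"xyz":[0,-1,40],"rot":[0,0,0],"grip":1},{"xyz":[0,-1,75],"rot":[0,0,0],"grip":1},{"xyz":[0,-1,105],"rot":[0,0,0],"grip":1},{"xyz":[0,-1,121],"rot":[0,0,0],"grip":1},{"xyz":[0,-1,121],"rot":[0,0,0],"grip":1}]' && python3 -m inch '[{"xyz":[0,0,0],"rot":[0,0,0],"grip":0.4},{"xyz":[0,0,0],"rot":[0,0,0],"grip":0},{"xyz":[0,0,0],"rot":[0,0,0],"grip":0},{"xyz":[0,0,0],"rot":[0,0,0],"grip":0},{"xyz":[0,0,0],"rot":[0,0,0],"grip":0}]' 120 && python3 go.py 590 -12 9 127.5
```

```text
t: 2.1
tcp_pos: [0.5874, -0.0082, 0.0077]
eef_rot: [-0.002, 0.443, 0.897, -0.001]
contact_force: [0.3, -0.0, 0.1]
opening: 0.0854
finger_force: 0.0
t: 2.6
tcp_pos: [0.5897, -0.0084, 0.0119]
eef_rot: [0.001, 0.443, 0.897, 0.0]
contact_force: [-1.5, 0.4, 11.1]
opening: 0.0386
finger_force: 122.2
t 2.6 p [589.71  -8.42  11.87] ang 127.46289179447403 F [-1.54  0.45 11.12] M [-0.07  0.51 -0.01] op 38.58929441411055 ff 122.20746517181396
[590.0, -12.0, 9.0, 127.5] xyz [-3.02 -1.96  2.87] rot [ 0.08  0.1  -0.04]
```

```bash
python3 -m inch '[{"xyz":[0,0,-20],"rot":[0,0,0],"grip":0},{"xyz":[0,0,-55],"rot":[0,0,0],"grip":0},{"xyz":[0,0,-90],"rot":[0,0,0],"grip":0},{"xyz":[0,0,-110],"rot":[0,0,0],"grip":0},{"xyz":[0,0,-110],"rot":[0,0,0],"grip":0}]'  && python3 -m inch '[{"xyz":[0,0,0],"rot":[0,8,0],"grip":0},{"xyz":[0,0,0],"rot":[0,16,0],"grip":0},{"xyz":[0,0,0],"rot":[0,24,0],"grip":0},{"xyz":[0,0,0],"rot":[0,32,0],"grip":0},{"xyz":[0,0,0],"rot":[0,32,0],"grip":0}]' && python3 -m inch '[{"xyz":[0,0,0],"rot":[0,0,0],"grip":0},{"xyz":[0,0,0],"rot":[0,0,0],"grip":0},{"xyz":[0,0,0],"rot":[0,0,0],"grip":0}]' && python3 go.py && python3 -m inch '[{"xyz":[0,0,0],"rot":[0,-8,0],"grip":0},{"xyz":[0,0,0],"rot":[0,-16,0],"grip":0},{"xyz":[0,0,0],"rot":[0,-24,0],"grip":0},{"xyz":[0,0,0],"rot":[0,-32,0],"grip":0},{"xyz":[0,0,0],"rot":[0,-32,0],"grip":0}]' && python3 -m inch '[{"xyz":[0,0,0],"rot":[0,0,0],"grip":0},{"xyz":[0,0,0],"rot":[0,0,0],"grip":0},{"xyz":[0,0,0],"rot":[0,0,0],"grip":0}]' && python3 go.py && python3 -m inch '[{"xyz":[0,0,0],"rot":[0,0,0],"grip":0}]' && python3 go.py && python3 -m inch '[{"xyz":[0,0,0],"rot":[0,-8,0],"grip":0},{"xyz":[0,0,0],"rot":[0,-16,0],"grip":0},{"xyz":[0,0,0],"rot":[0,-24,0],"grip":0},{"xyz":[0,0,0],"rot":[0,-32,0],"grip":0},{"xyz":[0,0,0],"rot":[0,-32,0],"grip":0}]' && python3 -m inch '[{"xyz":[0,0,0],"rot":[0,0,0],"grip":0},{"xyz":[0,0,0],"rot":[0,0,0],"grip":0},{"xyz":[0,0,0],"rot":[0,0,0],"grip":0}]' && python3 go.py && python3 -m inch '[{"xyz":[0,0,0],"rot":[0,8,0],"grip":0},{"xyz":[0,0,0],"rot":[0,16,0],"grip":0},{"xyz":[0,0,0],"rot":[0,24,0],"grip":0},{"xyz":[0,0,0],"rot":[0,32,0],"grip":0},{"xyz":[0,0,0],"rot":[0,32,0],"grip":0}]' && python3 -m inch '[{"xyz":[0,0,0],"rot":[0,0,0],"grip":0},{"xyz":[0,0,0],"rot":[0,0,0],"grip":0},{"xyz":[0,0,0],"rot":[0,0,0],"grip":0}]' && python3 go.py && python3 -m inch '[{"xyz":[0,0,0],"rot":[0,0,0],"grip":0}]' && python3 go.py 650 -208 110 134.5
```

```text
t: 3.1
tcp_pos: [0.5902, -0.0084, 0.1235]
eef_rot: [0.002, 0.443, 0.897, 0.001]
contact_force: [0.5, -0.8, -4.7]
opening: 0.0382
finger_force: 121.8
t: 3.6
tcp_pos: [0.5886, -0.01, 0.1159]
eef_rot: [-0.252, 0.427, 0.86, 0.123]
contact_force: [0.7, 0.5, -6.5]
opening: 0.0384
finger_force: 123.1
t: 3.9
tcp_pos: [0.5889, -0.0076, 0.121]
eef_rot: [-0.246, 0.425, 0.863, 0.122]
contact_force: [0.5, 0.4, -4.2]
opening: 0.0381
finger_force: 123.1
t 3.9 p [588.86  -7.58 121.02] ang 127.53347924399446 F [ 0.51  0.37 -4.18] M [-0.42 -0.39 -0.02] op 38.07543551419629 ff 123.14775466918945
t: 4.4
tcp_pos: [0.5879, -0.0058, 0.1224]
eef_rot: [0.003, 0.441, 0.898, -0.0]
contact_force: [0.9, -0.1, -4.3]
opening: 0.0383
finger_force: 123.3
t: 4.7
tcp_pos: [0.5892, -0.0089, 0.12]
eef_rot: [-0.001, 0.443, 0.896, 0.0]
contact_force: [-0.2, 0.0, -4.9]
opening: 0.0386
finger_force: 123.3
t 4.7 p [589.22  -8.91 119.96] ang 127.39950569168484 F [-0.2   0.01 -4.91] M [0.02 0.06 0.02] op 38.58464874244219 ff 123.25839936733246
t: 4.8
tcp_pos: [0.5892, -0.0089, 0.1198]
eef_rot: [-0.001, 0.443, 0.896, -0.0]
cont
[... 754 characters left out ...]
5.3]
opening: 0.0384
finger_force: 123.8
t: 6.4
tcp_pos: [0.5887, -0.0076, 0.1204]
eef_rot: [0.001, 0.442, 0.897, -0.0]
contact_force: [-0.2, 0.4, -4.4]
opening: 0.0376
finger_force: 123.8
t 6.4 p [588.67  -7.64 120.41] ang 127.51750091305341 F [-0.21  0.38 -4.43] M [-0.01 -0.04  0.01] op 37.64217550494075 ff 123.76795828342438
t: 6.5
tcp_pos: [0.5888, -0.0076, 0.1205]
eef_rot: [0.0, 0.442, 0.897, -0.0]
contact_force: [-0.1, 0.8, -4.0]
opening: 0.0381
finger_force: 123.8
t 6.5 p [588.76  -7.62 120.53] ang 127.52283322165968 F [-0.1   0.79 -3.97] M [ 0.02 -0.02 -0.04] op 38.05359400569333 ff 123.76807987689972
[650.0, -208.0, 110.0, 134.5] xyz [-196.22  -73.47   10.71] rot [ 0.    0.06 -6.98]
```

```bash
cat > meas.py <<'E'
from plant import sense,imaging; from scipy.spatial.transform import Rotation as Ro; import numpy as np
m=[]
for i in range(10):
    imaging.read_camera("top"); s=sense(); m.append(Ro.from_quat(s["eef_rot"][[1,2,3,0]]).inv().apply(s["ft_torque"]))
m=np.array(m); print("MEAS t",s["t"],"tool M mean",m.mean(0).round(3),"sem",(m.std(0)/10**.5).round(3))
E
python3 meas.py && python3 -m inch '[{"xyz":[0,0,0],"rot":[0,8,0],"grip":0},{"xyz":[0,0,0],"rot":[0,16,0],"grip":0},{"xyz":[0,0,0],"rot":[0,24,0],"grip":0},{"xyz":[0,0,0],"rot":[0,32,0],"grip":0},{"xyz":[0,0,0],"rot":[0,32,0],"grip":0}]' >/dev/null&& python3 -m inch '[{"xyz":[0,0,0],"rot":[0,0,0],"grip":0},{"xyz":[0,0,0],"rot":[0,0,0],"grip":0},{"xyz":[0,0,0],"rot":[0,0,0],"grip":0}]'>/dev/null && python3 -m inch '[{"xyz":[0,0,0],"rot":[0,-8,0],"grip":0},{"xyz":[0,0,0],"rot":[0,-16,0],"grip":0},{"xyz":[0,0,0],"rot":[0,-24,0],"grip":0},{"xyz":[0,0,0],"rot":[0,-32,0],"grip":0},{"xyz":[0,0,0],"rot":[0,-32,0],"grip":0}]' >/dev/null&& python3 -m inch '[{"xyz":[0,0,0],"rot":[0,0,0],"grip":0},{"xyz":[0,0,0],"rot":[0,0,0],"grip":0},{"xyz":[0,0,0],"rot":[0,0,0],"grip":0}]'>/dev/null && python3 meas.py; python3 go.py 650 -208 110 134.5
```

```text
MEAS t 7.0 tool M mean [ 0.003 -0.044 -0.002] sem [0.006 0.01  0.008]
MEAS t 9.1 tool M mean [-0.001  0.067 -0.004] sem [0.006 0.008 0.007]
t 9.1 p [588.98  -8.34 120.26] ang 127.45253975362279 F [ 0.1   0.44 -4.35] M [ 0.07  0.06 -0.02] op 38.12863314279427 ff 124.15552496910095
[650.0, -208.0, 110.0, 134.5] xyz [-195.61  -72.97   10.26] rot [-0.01 -0.01 -7.05]
```

A moment difference of 0.11 N m means housing A is loose, so it goes to the slot. First I tilt the core to what will be the rear (held) end.

```bash
python3 -m inch '[{"xyz":[0,0,0],"rot":[0,-8,0],"grip":0},{"xyz":[0,0,0],"rot":[0,-16,0],"grip":0},{"xyz":[0,0,0],"rot":[0,-24,0],"grip":0},{"xyz":[0,0,0],"rot":[0,-28,0],"grip":0},{"xyz":[0,0,0],"rot":[0,-28,0],"grip":0}]' >/dev/null&& python3 -m inch '[{"xyz":[0,0,0],"rot":[0,0,0],"grip":0},{"xyz":[0,0,0],"rot":[0,8,0],"grip":0},{"xyz":[0,0,0],"rot":[0,16,0],"grip":0},{"xyz":[0,0,0],"rot":[0,24,0],"grip":0},{"xyz":[0,0,0],"rot":[0,28,0],"grip":0}]' >/dev/null; python3 go.py 447.5 -262.5 110 140.4
```

```text
t 10.1 p [590.78  -9.94 121.74] ang 127.3990649183282 F [-0.52 -0.4  -4.73] M [-0.06 -0.04  0.02] op 38.05900711563298 ff 124.29567396640778
[447.5, -262.5, 110.0, 140.4] xyz [-113.68 -267.26    9.99] rot [  0.27  -0.31 -13.  ]
```

```bash
python3 -m inch '[{"xyz":[-10,-25,0],"rot":[0,0,-2],"grip":0},{"xyz":[-28,-65,0],"rot":[0,0,-4],"grip":0},{"xyz":[-46,-108,0],"rot":[0,0,-7],"grip":0},{"xyz":[-64,-150,0],"rot":[0,0,-9],"grip":0},{"xyz":[-82,-193,5],"rot":[0,0,-11],"grip":0}]' >/dev/null; python3 -m inch '[{"xyz":[-16,-36,5],"rot":[0,0,-2],"grip":0},{"xyz":[-25,-58,20],"rot":[0,0,-2],"grip":0},{"xyz":[-30,-70,40],"rot":[0,0,-2],"grip":0},{"xyz":[-30,-70,50],"rot":[0,0,-2],"grip":0},{"xyz":[-30,-70,50],"rot":[0,0,-2],"grip":0}]'>/dev/null;python3 go.py 447.5 -262.5 6 140.4
```

```text
t 11.1 p [ 461.38 -263.26   64.43] ang 140.38193832428055 F [ 0.28  0.23 -4.35] M [-0.02 -0.07 -0.  ] op 38.51816015287933 ff 124.95310842990875
[447.5, -262.5, 6.0, 140.4] xyz [11.04 -8.35 58.44] rot [ 0.08 -0.13 -0.02]
```

```bash
python3 -m inch '[{"xyz":[8,-8,25],"rot":[0,0,0],"grip":0},{"xyz":[11,-8,45],"rot":[0,0,0],"grip":0},{"xyz":[11,-8,53],"rot":[0,0,0],"grip":0},{"xyz":[11,-8,56],"rot":[0,0,0],"grip":0},{"xyz":[11,-8,57.5],"rot":[0,0,0],"grip":0}]'; python3 -m inch '[{"xyz":[0,0,0.5],"rot":[0,0,0],"grip":0},{"xyz":[0,0,1],"rot":[0,0,0],"grip":0}]';python3 go.py 447.5 -262.5 6 140.4
```

```text
t: 11.6
tcp_pos: [0.449, -0.2624, 0.0087]
eef_rot: [0.001, 0.338, 0.941, -0.0]
contact_force: [0.1, -0.9, -3.7]
opening: 0.0384
finger_force: 125.0
t: 11.8
tcp_pos: [0.4486, -0.2625, 0.0076]
eef_rot: [0.001, 0.338, 0.941, -0.0]
contact_force: [-0.6, -0.2, -5.0]
opening: 0.0379
finger_force: 125.0
t 11.8 p [ 448.61 -262.46    7.57] ang 140.46543796703347 F [-0.56 -0.15 -5.05] M [-0.05 -0.02 -0.03] op 37.90533308009022 ff 125.01718819141388
[447.5, -262.5, 6.0, 140.4] xyz [ 0.83 -0.74  1.56] rot [0.   0.07 0.07]
```

```bash
for i in 1 2 3; do python3 -m inch '[{"xyz":[0,0,1],"rot":[0,0,0],"grip":0},{"xyz":[0,0,1],"rot":[0,0,0],"grip":0}]' | grep -E "tcp|contact"; done
```

```text
tcp_pos: [0.4482, -0.2623, 0.006]
contact_force: [0.1, -0.8, -4.6]
tcp_pos: [0.4482, -0.2623, 0.0059]
contact_force: [-6.9, 5.1, 13.6]
tcp_pos: [0.4482, -0.2623, 0.0058]
contact_force: [-14.8, 10.6, 32.1]
```

```bash
python3 -m inch '[{"xyz":[0,0,-2],"rot":[0,0,0],"grip":0.2},{"xyz":[0,0,-2],"rot":[0,0,0],"grip":0.75},{"xyz":[0,0,-2],"rot":[0,0,0],"grip":0.75},{"xyz":[0,0,-2],"rot":[0,0,0],"grip":0.75}]'; python3 -m inch '[{"xyz":[0,0,-35],"rot":[0,0,0],"grip":0.75},{"xyz":[15,0,-80],"rot":[0,0,0],"grip":0.75},{"xyz":[55,0,-100],"rot":[0,0,0],"grip":0.75},{"xyz":[95,0,-110],"rot":[0,0,0],"grip":0.75}]'
python3 - <<'E'
from h import *
from plant import imaging
ims=[]
for n,(x,y,w,h) in {"top":(225,165,110,90),"scene":(215,120,110,90)}.items():
    f=imaging.read_camera(n)["frame"][y:y+h,x:x+w,::-1]; ims.append(cv2.resize(f,None,fx=3.6,fy=3.6*1,interpolation=cv2.INTER_CUBIC))
cv2.imwrite("pics/set.png",np.hstack(ims)); print(ims[0].shape)
E
```

```text
t: 12.8
tcp_pos: [0.4482, -0.2623, 0.0058]
eef_rot: [0.0, 0.338, 0.941, -0.0]
contact_force: [-0.1, -0.5, -0.5]
opening: 0.0641
finger_force: 0.0
t: 13.2
tcp_pos: [0.3746, -0.2016, 0.1175]
eef_rot: [0.001, 0.338, 0.941, -0.0]
contact_force: [-0.9, 0.7, 0.6]
opening: 0.0638
finger_force: 0.0
(324, 396, 3)
```

View pics/set.png

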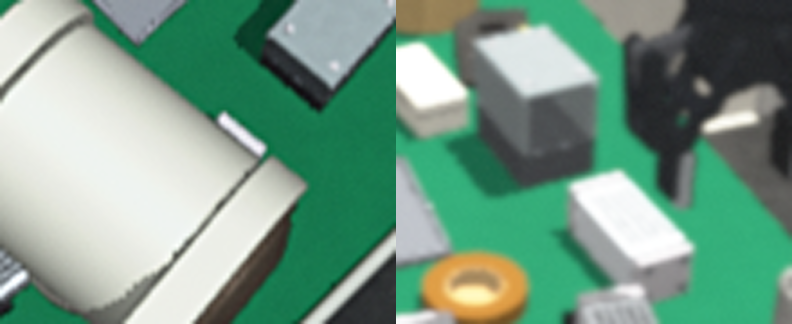

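The scene half shows the housing lying squarely in front of the slot, with top corners near (570,188), (620,173), (690,243) and (625,262). Its front end is also visible in the top half.

```bash
python3 - <<'E'
from h import *
np.set_printoptions(precision=4,suppress=True)
P=(np.array([(570,188),(620,173),(690,243),(625,262)],float)-[396,0]+.5)/3.6-.5+[215,120]
P4=(P-OFF["scene"]+.5)*4-.5
print(fit({"scene":P4},.096,.04,.036,0,-.69))
S=[.526,-.3276,-.692]
def loc(w): d=np.array(w[:2])-S[:2]; c,s=np.cos(S[2]),np.sin(S[2]); return d@np.array([[c,-s],[s,c]])
for p in P: w=ray("scene",p,.036); print(w,loc(w))
for p in[(224,113),(266,150)]:
    w=ray("top",(np.array(p)+.5)/3.6-.5+[225,165],.036); print("top",w,loc(w))
print("tcp at release",loc([.4482,-.2623]))
E
python3 go.py
```

```text
(array([ 0.4545, -0.2632, -0.7517]), np.float64(1.7071415141588488))
[ 0.4986 -0.2759  0.036 ] [-0.0541  0.0223]
[ 0.4748 -0.3066  0.036 ] [-0.0528 -0.0165]
[ 0.4063 -0.2519  0.036 ] [-0.1405 -0.0181]
[ 0.4365 -0.2162  0.036 ] [-0.14    0.0287]
top [ 0.5    -0.2799  0.036 ] [-0.0504  0.0201]
top [ 0.474  -0.3093  0.036 ] [-0.0517 -0.0191]
tcp at release [-0.1016  0.0006]
t 13.3 p [ 373.01 -199.95  117.37] ang 140.4839389130787 F [ 1.09 -1.05  0.25] M [ 0.02 -0.05 -0.  ] op 64.2252544827795 ff 0.0
```

```bash
python3 go.py 421.3 -240.8 5 140.35
```

```text
t 13.3 p [ 373.01 -199.95  117.37] ang 140.4839389130787 F [ 1.09 -1.05  0.25] M [ 0.02 -0.05 -0.  ] op 64.2252544827795 ff 0.0
[421.3, -240.8, 5.0, 140.35] xyz [-62.99  -0.78 112.5 ] rot [-0.    0.12  0.13]
```

```bash
python3 -m inch '[{"xyz":[-40,0,25],"rot":[0,0,0],"grip":0.75},{"xyz":[-62,-0.5,60],"rot":[0,0,0],"grip":0.75},{"xyz":[-62,-0.5,95],"rot":[0,0,0],"grip":0.75},{"xyz":[-62,-0.5,111],"rot":[0,0,0],"grip":0.75},{"xyz":[-62,-0.5,111],"rot":[0,0,0],"grip":0.75}]'; python3 go.py 421.3 -240.8 5 140.35;  python3 -m inch '[{"xyz":[0,0,0],"rot":[0,0,0],"grip":0.3},{"xyz":[0,0,0],"rot":[0,0,0],"grip":0},{"xyz":[0,0,0],"rot":[0,0,0],"grip":0},{"xyz":[0,0,0],"rot":[0,0,0],"grip":0}]' 120; python3 -m inch '[{"xyz":[0,0,-10],"rot":[0,0,0],"grip":0},{"xyz":[0,0,-20],"rot":[0,0,0],"grip":0},{"xyz":[0,0,-29],"rot":[0,0,0],"grip":0},{"xyz":[0,0,-33],"rot":[0,0,0],"grip":0},{"xyz":[0,0,-33],"rot":[0,0,0],"grip":0}]'; python3 meas.py; python3 go.py 441.6 -257.6 39 140.35 486.3 -294.7 39 140.35
```

```text
t: 13.8
tcp_pos: [0.4214, -0.2409, 0.0023]
eef_rot: [-0.002, 0.338, 0.941, 0.001]
contact_force: [0.2, 0.3, 0.6]
opening: 0.0641
finger_force: 0.0
t 13.8 p [ 421.36 -240.93    2.26] ang 140.4470825455082 F [0.24 0.31 0.63] M [-0.03 -0.01  0.01] op 64.0531239558832 ff 0.0
[421.3, -240.8, 5.0, 140.35] xyz [ 0.15  0.06 -2.74] rot [-0.01 -0.26  0.1 ]
t: 14.2
tcp_pos: [0.423, -0.2421, 0.0064]
eef_rot: [0.001, 0.338, 0.941, -0.0]
contact_force: [-1.4, 1.7, 6.8]
opening: 0.038
finger_force: 122.0
t: 14.7
tcp_pos: [0.4226, -0.2418, 0.0387]
eef_rot: [0.001, 0.338, 0.941, -0.0]
contact_force: [-0.4, 0.1, -5.3]
opening: 0.0385
finger_force: 121.2
MEAS t 15.2 tool M mean [-0.004  0.119  0.015] sem [0.01  0.009 0.011]
t 15.2 p [ 422.27 -241.56   37.67] ang 140.45507741379785 F [-0.4   0.28 -4.01] M [ 0.1   0.11 -0.05] op 38.327051029146716 ff 121.22652590274811
[441.6, -257.6, 39.0, 140.35] xyz [-25.12  -0.06  -1.34] rot [-0.01 -0.02  0.11]
[486.3, -294.7, 39.0, 140.35] xyz [-83.21  -0.21  -1.36] rot [-0.01 -0.02  0.11]
```

```bash
python3 -m inch '[{"xyz":[-10,0,-2.5],"rot":[0,0,0],"grip":0},{"xyz":[-25,0,-2.5],"rot":[0,0,0],"grip":0},{"xyz":[-40,0,-2.5],"rot":[0,0,0],"grip":0},{"xyz":[-45,0,-2.5],"rot":[0,0,0],"grip":0}]'
python3 - <<'E'
from h import *
from plant import imaging
ims=[]
for n,(x,y,w,h) in {"top":(250,150,90,80),"scene":(215,115,90,80)}.items():
    f=imaging.read_camera(n)["frame"][y:y+h,x:x+w,::-1]; ims.append(cv2.resize(f,None,fx=4.4,fy=4.4,interpolation=cv2.INTER_CUBIC))
cv2.imwrite("pics/ins.png",np.hstack(ims)); print(ims[0].shape)
E
```

```text
t: 15.6
tcp_pos: [0.4583, -0.2714, 0.0405]
eef_rot: [0.0, 0.338, 0.941, -0.0]
contact_force: [0.5, -1.0, -5.3]
opening: 0.0385
finger_force: 121.4
(352, 396, 3)
```

View pics/ins.png

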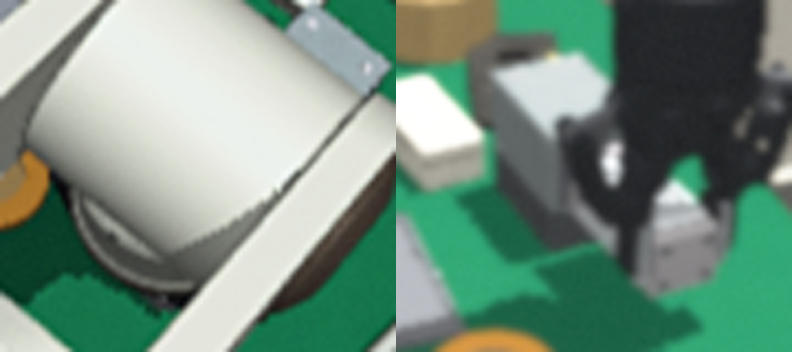

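The housing is level and lined up with the mouth. Now I insert it while watching the force.

```bash
for i in 1 2 3; do python3 -m inch '[{"xyz":[-8,0,0],"rot":[0,0,0],"grip":0},{"xyz":[-16,0,0],"rot":[0,0,0],"grip":0},{"xyz":[-23,0,0],"rot":[0,0,0],"grip":0}]' | grep -E "tcp|contact|^t:"; done;  python3 go.py
```

```text
t: 16.0
tcp_pos: [0.4753, -0.2853, 0.0405]
contact_force: [-0.2, 1.4, -4.8]
t: 16.3
tcp_pos: [0.4931, -0.3, 0.0403]
contact_force: [-0.1, -0.2, -4.9]
t: 16.6
tcp_pos: [0.5108, -0.3146, 0.0403]
contact_force: [-0.0, 0.0, -4.6]
t 16.6 p [ 510.78 -314.64   40.28] ang 140.4555587363182 F [-0.02  0.04 -4.58] M [0.11 0.03 0.03] op 38.300145149199274 ff 121.3974004983902
```

```bash
python3 -m inch '[{"xyz":[-4,0,0],"rot":[0,0,0],"grip":0},{"xyz":[-4,0,2],"rot":[0,0,0],"grip":0},{"xyz":[-4,0,2],"rot":[0,0,0],"grip":0}]' | grep -E "tcp|contact|^t:"; for i in 1 2 3; do python3 -m inch '[{"xyz":[0,0,0.8],"rot":[0,0,0],"grip":0},{"xyz":[0,0,0.8],"rot":[0,0,0],"grip":0}]' | grep -E "tcp|contact|^t:"; done
```

```text
t: 16.9
tcp_pos: [0.5131, -0.3165, 0.0379]
contact_force: [0.4, -0.3, -4.7]
t: 17.1
tcp_pos: [0.5131, -0.3166, 0.0375]
contact_force: [-0.7, -0.0, -4.6]
t: 17.3
tcp_pos: [0.5133, -0.3167, 0.0367]
contact_force: [-0.3, -0.5, -5.0]
t: 17.5
tcp_pos: [0.5134, -0.3168, 0.0364]
contact_force: [-3.9, 1.2, 4.3]
```

```bash
python3 -m inch '[{"xyz":[0,0,0],"rot":[0,0,0],"grip":0.3},{"xyz":[0,0,0],"rot":[0,0,0],"grip":0.72},{"xyz":[0,0,0],"rot":[0,0,0],"grip":0.72},{"xyz":[0,0,0],"rot":[0,0,0],"grip":0.72}]' && python3 -m inch '[{"xyz":[20,0,-2],"rot":[0,0,0],"grip":0.72},{"xyz":[55,0,-10],"rot":[0,0,0],"grip":0.72},{"xyz":[75,0,-45],"rot":[0,0,0],"grip":0.72},{"xyz":[75,0,-90],"rot":[0,0,0],"grip":0.9}]'; python3 go.py 496.2 -74.2 125 127.5 496.2 -74.2 9 127.5
```

```text
t: 17.9
tcp_pos: [0.5134, -0.3169, 0.0359]
eef_rot: [0.0, 0.338, 0.941, -0.0]
contact_force: [-0.6, 0.9, -0.4]
opening: 0.0617
finger_force: 0.0
t: 18.3
tcp_pos: [0.4532, -0.267, 0.1254]
eef_rot: [-0.002, 0.338, 0.941, 0.001]
contact_force: [2.1, -0.7, 1.0]
opening: 0.0742
finger_force: 0.0
t 18.3 p [ 453.2  -266.98  125.42] ang 140.46616945360822 F [ 2.13 -0.68  1.05] M [-0.01 -0.08 -0.06] op 74.16191874783793 ff 0.0
[496.2, -74.2, 125.0, 127.5] xyz [ 89.55 176.06   0.76] rot [-0.04 -0.23 12.97]
[496.2, -74.2, 9.0, 127.5] xyz [ 89.07 176.07 116.76] rot [-0.04 -0.23 12.97]
```

```bash
python3 -m inch '[{"xyz":[20,39,0],"rot":[0,0,3],"grip":1},{"xyz":[40,79,0],"rot":[0,0,6],"grip":1},{"xyz":[60,119,0],"rot":[0,0,9],"grip":1},{"xyz":[80,158,0],"rot":[0,0,12],"grip":1},{"xyz":[90,176,5],"rot":[0,0,13],"grip":1}]' >/dev/null; python3 -m inch '[{"xyz":[0,0,0],"rot":[0,0,0],"grip":1}]' >/dev/null; python3 go.py 496.5 -73.5 9 127.5
```

```text
t 18.9 p [498.3  -73.45 120.56] ang 127.59582221868096 F [-0.65 -0.56 -0.36] M [-0.02  0.   -0.03] op 85.24700761749286 ff 0.0
[496.5, -73.5, 9.0, 127.5] xyz [  1.    -1.47 111.57] rot [ 0.01 -0.03  0.1 ]
```

```bash
python3 -m inch '[{"xyz":[1,-1,35],"rot":[0,0,0],"grip":1},{"xyz":[1,-1.5,70],"rot":[0,0,0],"grip":1},{"xyz":[1,-1.5,98],"rot":[0,0,0],"grip":1},{"xyz":[1,-1.5,110],"rot":[0,0,0],"grip":1},{"xyz":[1,-1.5,110],"rot":[0,0,0],"grip":1}]' && python3 -m inch '[{"xyz":[0,0,0],"rot":[0,0,0],"grip":0.4},{"xyz":[0,0,0],"rot":[0,0,0],"grip":0},{"xyz":[0,0,0],"rot":[0,0,0],"grip":0},{"xyz":[0,0,0],"rot":[0,0,0],"grip":0},{"xyz":[0,0,0],"rot":[0,0,0],"grip":0}]' 120 && python3 -m inch '[{"xyz":[0,0,-20],"rot":[0,0,0],"grip":0},{"xyz":[0,0,-55],"rot":[0,0,0],"grip":0},{"xyz":[0,0,-90],"rot":[0,0,0],"grip":0},{"xyz":[0,0,-110],"rot":[0,0,0],"grip":0},{"xyz":[0,0,-110],"rot":[0,0,0],"grip":0}]'
```

```text
t: 19.4
tcp_pos: [0.4957, -0.0764, 0.0099]
eef_rot: [-0.001, 0.443, 0.897, -0.0]
contact_force: [-0.1, -0.4, 0.5]
opening: 0.0859
finger_force: 0.0
t: 19.9
tcp_pos: [0.4971, -0.0763, 0.0124]
eef_rot: [0.001, 0.443, 0.897, 0.0]
contact_force: [-3.1, 0.3, 14.5]
opening: 0.0381
finger_force: 122.3
t: 20.4
tcp_pos: [0.4975, -0.0764, 0.1239]
eef_rot: [0.002, 0.443, 0.897, 0.0]
contact_force: [0.7, 0.4, -4.7]
opening: 0.0383
finger_force: 121.6
```

```bash
python3 -m inch '[{"xyz":[0,0,0],"rot":[0,8,0],"grip":0},{"xyz":[0,0,0],"rot":[0,16,0],"grip":0},{"xyz":[0,0,0],"rot":[0,24,0],"grip":0},{"xyz":[0,0,0],"rot":[0,30,0],"grip":0},{"xyz":[0,0,0],"rot":[0,30,0],"grip":0}]' >/dev/null&& python3 -m inch '[{"xyz":[0,0,0],"rot":[0,0,0],"grip":0},{"xyz":[0,0,0],"rot":[0,0,0],"grip":0},{"xyz":[0,0,0],"rot":[0,0,0],"grip":0}]'>/dev/null && python3 -m inch '[{"xyz":[0,0,0],"rot":[0,-8,0],"grip":0},{"xyz":[0,0,0],"rot":[0,-16,0],"grip":0},{"xyz":[0,0,0],"rot":[0,-24,0],"grip":0},{"xyz":[0,0,0],"rot":[0,-30,0],"grip":0},{"xyz":[0,0,0],"rot":[0,-30,0],"grip":0}]' >/dev/null&& python3 -m inch '[{"xyz":[0,0,0],"rot":[0,0,0],"grip":0},{"xyz":[0,0,0],"rot":[0,0,0],"grip":0},{"xyz":[0,0,0],"rot":[0,0,0],"grip":0}]'>/dev/null && python3 meas.py && python3 -m inch '[{"xyz":[0,0,0],"rot":[0,-8,0],"grip":0},{"xyz":[0,0,0],"rot":[0,-16,0],"grip":0},{"xyz":[0,0,0],"rot":[0,-24,0],"grip":0},{"xyz":[0,0,0],"rot":[0,-30,0],"grip":0},{"xyz":[0,0,0],"rot":[0,-30,0],"grip":0}]' >/dev/null&& python3 -m inch '[{"xyz":[0,0,0],"rot":[0,0,0],"grip":0},{"xyz":[0,0,0],"rot":[0,0,0],"grip":0},{"xyz":[0,0,0],"rot":[0,0,0],"grip":0}]'>/dev/null && python3 -m inch '[{"xyz":[0,0,0],"rot":[0,8,0],"grip":0},{"xyz":[0,0,0],"rot":[0,16,0],"grip":0},{"xyz":[0,0,0],"rot":[0,24,0],"grip":0},{"xyz":[0,0,0],"rot":[0,30,0],"grip":0},{"xyz":[0,0,0],"rot":[0,30,0],"grip":0}]' >/dev/null&& python3 -m inch '[{"xyz":[0,0,0],"rot":[0,0,0],"grip":0},{"xyz":[0,0,0],"rot":[0,0,0],"grip":0},{"xyz":[0,0,0],"rot":[0,0,0],"grip":0}]'>/dev/null && python3 meas.py; python3 go.py 676.3 -183.6 110 134.5 624.9 -234 110 134.5
```

```text
MEAS t 22.5 tool M mean [-0.008 -0.012  0.006] sem [0.009 0.012 0.009]
MEAS t 24.6 tool M mean [-0.015 -0.018 -0.001] sem [0.012 0.012 0.007]
t 24.6 p [496.37 -76.08 120.92] ang 127.45626305847907 F [ 0.36  0.15 -4.8 ] M [-0.02 -0.03 -0.01] op 38.30820316136093 ff 123.12296569347382
[676.3, -183.6, 110.0, 134.5] xyz [-194.78   77.44   10.94] rot [-0.01  0.01 -7.04]
[624.9, -234.0, 110.0, 134.5] xyz [-203.53    5.99   10.95] rot [-0.01  0.01 -7.04]
```

B is solid, so it goes to the tray's far side.

```bash
python3 -m inch '[{"xyz":[-30,12,0],"rot":[0,0,-1],"grip":0},{"xyz":[-72,29,0],"rot":[0,0,-2],"grip":0},{"xyz":[-114,46,0],"rot":[0,0,-4],"grip":0},{"xyz":[-155,62,0],"rot":[0,0,-6],"grip":0},{"xyz":[-185,74,10],"rot":[0,0,-7],"grip":0}]' >/dev/null; python3 -m inch '[{"xyz":[0,4,20],"rot":[0,0,0],"grip":0},{"xyz":[0,4,45],"rot":[0,0,0],"grip":0},{"xyz":[0,4,60],"rot":[0,0,0],"grip":0},{"xyz":[0,4,60],"rot":[0,0,0],"grip":0}]'>/dev/null;python3 go.py 676.3 -183.6 11 134.5
```

```text
t 25.5 p [ 669.29 -174.74   48.41] ang 134.4544618823928 F [ 0.09  0.44 -3.72] M [-0.05 -0.   -0.05] op 38.27434314826765 ff 123.13458859920502
[676.3, -183.6, 11.0, 134.5] xyz [-11.37  -1.14  37.37] rot [-0.1  -0.2  -0.05]
```

```bash
python3 -m inch '[{"xyz":[-9,-1,15],"rot":[0,0,0],"grip":0},{"xyz":[-11,-1,28],"rot":[0,0,0],"grip":0},{"xyz":[-11,-1,34],"rot":[0,0,0],"grip":0},{"xyz":[-11,-1,35.5],"rot":[0,0,0],"grip":0}]' | grep -E "tcp|contact|^t:"; for i in 1 2 3 4; do python3 -m inch '[{"xyz":[0,0,0.8],"rot":[0,0,0],"grip":0},{"xyz":[0,0,0.8],"rot":[0,0,0],"grip":0}]' | grep -E "tcp|contact"; done
```

```text
t: 25.9
tcp_pos: [0.6771, -0.1837, 0.0143]
contact_force: [0.2, 0.1, -3.8]
tcp_pos: [0.6776, -0.1837, 0.0151]
contact_force: [0.5, 0.4, -4.1]
tcp_pos: [0.6776, -0.1837, 0.0141]
contact_force: [0.7, -0.3, -4.2]
tcp_pos: [0.6774, -0.1837, 0.013]
contact_force: [-0.8, 0.4, -4.2]
tcp_pos: [0.6774, -0.1837, 0.0121]
contact_force: [-0.7, -0.1, -3.8]
```

```bash
for i in 1 2 3; do python3 -m inch '[{"xyz":[0,0,0.8],"rot":[0,0,0],"grip":0},{"xyz":[0,0,0.8],"rot":[0,0,0],"grip":0}]' | grep -E "tcp|contact"; done
```

```text
tcp_pos: [0.6774, -0.1837, 0.0113]
contact_force: [0.3, -0.6, -3.3]
tcp_pos: [0.6775, -0.1837, 0.0106]
contact_force: [0.4, -0.1, -4.1]
tcp_pos: [0.6775, -0.1837, 0.0105]
contact_force: [-4.4, 1.6, 5.3]
```

Contact. I release, rise and go to C.

```bash
python3 -m inch '[{"xyz":[0,0,0],"rot":[0,0,0],"grip":0.3},{"xyz":[0,0,0],"rot":[0,0,0],"grip":0.7},{"xyz":[0,0,0],"rot":[0,0,0],"grip":0.7},{"xyz":[0,0,0],"rot":[0,0,0],"grip":0.7}]' && python3 -m inch '[{"xyz":[0,0,-15],"rot":[0,0,0],"grip":0.7},{"xyz":[0,0,-50],"rot":[0,0,0],"grip":0.7},{"xyz":[0,0,-90],"rot":[0,0,0],"grip":0.9},{"xyz":[0,0,-110],"rot":[0,0,0],"grip":1},{"xyz":[0,0,-110],"rot":[0,0,0],"grip":1}]'; python3 go.py 405.5 -142.5 120 127.5
```

```text
t: 27.7
tcp_pos: [0.6776, -0.1837, 0.0098]
eef_rot: [0.0, 0.387, 0.922, -0.0]
contact_force: [0.0, -0.2, -0.0]
opening: 0.0598
finger_force: 0.0
t: 28.2
tcp_pos: [0.6789, -0.1842, 0.1251]
eef_rot: [0.003, 0.387, 0.922, 0.0]
contact_force: [-0.1, -0.5, 0.7]
opening: 0.0853
finger_force: 0.0
t 28.2 p [ 678.88 -184.21  125.07] ang 134.45887974459328 F [-0.08 -0.48  0.71] M [-0.01  0.02  0.01] op 85.30946971634856 ff 0.0
[405.5, -142.5, 120.0, 127.5] xyz [ 221.27 -165.93    3.3 ] rot [0.17 0.34 6.96]
```

```bash
python3 -m inch '[{"xyz":[36,-27,0],"rot":[0,0,1],"grip":1},{"xyz":[74,-55,0],"rot":[0,0,3],"grip":1},{"xyz":[112,-83,0],"rot":[0,0,5],"grip":1},{"xyz":[150,-112,0],"rot":[0,0,6],"grip":1},{"xyz":[188,-141,0],"rot":[0,0,7],"grip":1}]' >/dev/null; python3 -m inch '[{"xyz":[30,-28,0],"rot":[0,0,0],"grip":1},{"xyz":[30,-28,0],"rot":[0,0,0],"grip":1},{"xyz":[30,-28,0],"rot":[0,0,0],"grip":1}]' >/dev/null; python3 go.py 405.5 -142.5 9 127.5
```

```text
t 29.0 p [ 404.56 -141.58  120.44] ang 127.4216100579368 F [ 1.58 -0.04  0.16] M [ 0.03  0.   -0.02] op 85.3370043699271 ff 0.0
[405.5, -142.5, 9.0, 127.5] xyz [ -1.14   0.12 111.44] rot [ 0.03  0.08 -0.08]
```

```bash
python3 -m inch '[{"xyz":[0,0,35],"rot":[0,0,0],"grip":1},{"xyz":[-1,0,70],"rot":[0,0,0],"grip":1},{"xyz":[-1,0,98],"rot":[0,0,0],"grip":1},{"xyz":[-1,0,110],"rot":[0,0,0],"grip":1},{"xyz":[-1,0,110],"rot":[0,0,0],"grip":1}]' && python3 -m inch '[{"xyz":[0,0,0],"rot":[0,0,0],"grip":0.4},{"xyz":[0,0,0],"rot":[0,0,0],"grip":0},{"xyz":[0,0,0],"rot":[0,0,0],"grip":0},{"xyz":[0,0,0],"rot":[0,0,0],"grip":0},{"xyz":[0,0,0],"rot":[0,0,0],"grip":0}]' 120 && python3 -m inch '[{"xyz":[0,0,-20],"rot":[0,0,0],"grip":0},{"xyz":[0,0,-55],"rot":[0,0,0],"grip":0},{"xyz":[0,0,-90],"rot":[0,0,0],"grip":0},{"xyz":[0,0,-110],"rot":[0,0,0],"grip":0},{"xyz":[0,0,-110],"rot":[0,0,0],"grip":0}]'
```

```text
t: 29.5
tcp_pos: [0.4052, -0.142, 0.0087]
eef_rot: [-0.001, 0.443, 0.897, 0.0]
contact_force: [-0.0, 0.4, 0.5]
opening: 0.0854
finger_force: 0.0
t: 30.0
tcp_pos: [0.4058, -0.1427, 0.0112]
eef_rot: [0.001, 0.443, 0.897, -0.0]
contact_force: [-4.8, 1.2, 16.5]
opening: 0.0389
finger_force: 121.7
t: 30.5
tcp_pos: [0.4064, -0.1428, 0.1225]
eef_rot: [0.002, 0.443, 0.897, -0.0]
contact_force: [-0.8, 0.6, -5.9]
opening: 0.038
finger_force: 121.9
```

```bash
python3 -m inch '[{"xyz":[0,0,0],"rot":[0,8,0],"grip":0},{"xyz":[0,0,0],"rot":[0,16,0],"grip":0},{"xyz":[0,0,0],"rot":[0,24,0],"grip":0},{"xyz":[0,0,0],"rot":[0,30,0],"grip":0},{"xyz":[0,0,0],"rot":[0,30,0],"grip":0}]' >/dev/null&& python3 -m inch '[{"xyz":[0,0,0],"rot":[0,0,0],"grip":0},{"xyz":[0,0,0],"rot":[0,0,0],"grip":0},{"xyz":[0,0,0],"rot":[0,0,0],"grip":0}]'>/dev/null && python3 -m inch '[{"xyz":[0,0,0],"rot":[0,-8,0],"grip":0},{"xyz":[0,0,0],"rot":[0,-16,0],"grip":0},{"xyz":[0,0,0],"rot":[0,-24,0],"grip":0},{"xyz":[0,0,0],"rot":[0,-30,0],"grip":0},{"xyz":[0,0,0],"rot":[0,-30,0],"grip":0}]' >/dev/null&& python3 -m inch '[{"xyz":[0,0,0],"rot":[0,0,0],"grip":0},{"xyz":[0,0,0],"rot":[0,0,0],"grip":0},{"xyz":[0,0,0],"rot":[0,0,0],"grip":0}]'>/dev/null && python3 meas.py && python3 -m inch '[{"xyz":[0,0,0],"rot":[0,-8,0],"grip":0},{"xyz":[0,0,0],"rot":[0,-16,0],"grip":0},{"xyz":[0,0,0],"rot":[0,-24,0],"grip":0},{"xyz":[0,0,0],"rot":[0,-30,0],"grip":0},{"xyz":[0,0,0],"rot":[0,-30,0],"grip":0}]' >/dev/null&& python3 -m inch '[{"xyz":[0,0,0],"rot":[0,0,0],"grip":0},{"xyz":[0,0,0],"rot":[0,0,0],"grip":0},{"xyz":[0,0,0],"rot":[0,0,0],"grip":0}]'>/dev/null && python3 -m inch '[{"xyz":[0,0,0],"rot":[0,8,0],"grip":0},{"xyz":[0,0,0],"rot":[0,16,0],"grip":0},{"xyz":[0,0,0],"rot":[0,24,0],"grip":0},{"xyz":[0,0,0],"rot":[0,30,0],"grip":0},{"xyz":[0,0,0],"rot":[0,30,0],"grip":0}]' >/dev/null&& python3 -m inch '[{"xyz":[0,0,0],"rot":[0,0,0],"grip":0},{"xyz":[0,0,0],"rot":[0,0,0],"grip":0},{"xyz":[0,0,0],"rot":[0,0,0],"grip":0}]'>/dev/null && python3 meas.py; python3 go.py 624.7 -233.7 110 134.5
```

```text
MEAS t 32.6 tool M mean [-0.014 -0.005  0.009] sem [0.006 0.017 0.008]
MEAS t 34.7 tool M mean [0.004 0.016 0.012] sem [0.008 0.028 0.007]
t 34.7 p [ 405.29 -142.25  119.83] ang 127.45714909814625 F [ 0.7  -0.05 -4.82] M [0.1  0.07 0.02] op 38.35589052715317 ff 124.04361963272095
[624.7, -233.7, 110.0, 134.5] xyz [-206.03  118.55    9.86] rot [-0.01  0.01 -7.04]
```

C is solid, so it goes on the tray's near side.

```bash
python3 -m inch '[{"xyz":[-30,17,0],"rot":[0,0,-1],"grip":0},{"xyz":[-70,40,0],"rot":[0,0,-2],"grip":0},{"xyz":[-110,63,0],"rot":[0,0,-4],"grip":0},{"xyz":[-150,86,0],"rot":[0,0,-6],"grip":0},{"xyz":[-188,108,0],"rot":[0,0,-7],"grip":0}]' >/dev/null; python3 -m inch '[{"xyz":[-18,11,5],"rot":[0,0,0],"grip":0},{"xyz":[-18,11,25],"rot":[0,0,0],"grip":0},{"xyz":[-18,11,50],"rot":[0,0,0],"grip":0},{"xyz":[-18,11,60],"rot":[0,0,0],"grip":0},{"xyz":[-18,11,60],"rot":[0,0,0],"grip":0}]'>/dev/null;python3 go.py 624.7 -233.7 11 134.5
```

```text
t 35.7 p [ 625.03 -230.63   58.22] ang 134.44944450549983 F [-0.69 -0.12 -4.11] M [ 0.09  0.11 -0.04] op 38.274632640116096 ff 124.05271768569946
[624.7, -233.7, 11.0, 134.5] xyz [-2.09 -2.33 47.21] rot [-0.06 -0.16 -0.05]
```

```bash
python3 -m inch '[{"xyz":[-2,-2,20],"rot":[0,0,0],"grip":0},{"xyz":[-2,-2,36],"rot":[0,0,0],"grip":0},{"xyz":[-2,-2,45],"rot":[0,0,0],"grip":0},{"xyz":[-2,-2,47],"rot":[0,0,0],"grip":0},{"xyz":[-2,-2,47],"rot":[0,0,0],"grip":0}]' | grep -E "tcp|contact|^t:"; for i in 1 2 3 4; do python3 -m inch '[{"xyz":[0,0,0.8],"rot":[0,0,0],"grip":0},{"xyz":[0,0,0.8],"rot":[0,0,0],"grip":0}]' | grep -E "tcp|contact"; done
```

```text
t: 36.2
tcp_pos: [0.6259, -0.2338, 0.0131]
contact_force: [-0.0, 0.5, -5.7]
tcp_pos: [0.6261, -0.2339, 0.0127]
contact_force: [-0.1, 0.6, -4.8]
tcp_pos: [0.6258, -0.2338, 0.0114]
contact_force: [0.3, -0.5, -6.3]
tcp_pos: [0.6257, -0.2338, 0.0103]
contact_force: [0.3, -0.5, -4.8]
tcp_pos: [0.6257, -0.2338, 0.0095]
contact_force: [0.5, -0.3, -4.7]
```

```bash
for i in 1 2; do python3 -m inch '[{"xyz":[0,0,0.7],"rot":[0,0,0],"grip":0},{"xyz":[0,0,0.7],"rot":[0,0,0],"grip":0}]' | grep -E "tcp|contact"; done
```

```text
tcp_pos: [0.6258, -0.2338, 0.0093]
contact_force: [-3.7, 0.6, 1.9]
tcp_pos: [0.6258, -0.2338, 0.0093]
contact_force: [-7.3, 3.5, 10.7]
```

```bash
python3 -m inch '[{"xyz":[0,0,0],"rot":[0,0,0],"grip":0.3},{"xyz":[0,0,0],"rot":[0,0,0],"grip":0.65},{"xyz":[0,0,0],"rot":[0,0,0],"grip":0.65},{"xyz":[0,0,0],"rot":[0,0,0],"grip":0.65}]' && python3 -m inch '[{"xyz":[0,0,-15],"rot":[0,0,0],"grip":0.65},{"xyz":[0,0,-50],"rot":[0,0,0],"grip":0.65},{"xyz":[0,0,-90],"rot":[0,0,0],"grip":0.65},{"xyz":[20,0,-130],"rot":[0,0,0],"grip":0.65},{"xyz":[50,0,-160],"rot":[0,0,0],"grip":0.65}]'  && python3 -m inch '[{"xyz":[45,20,0],"rot":[0,0,0],"grip":0.65},{"xyz":[90,40,0],"rot":[0,0,0],"grip":0.65},{"xyz":[130,60,0],"rot":[0,0,0],"grip":0.65},{"xyz":[170,75,0],"rot":[0,0,0],"grip":0.65},{"xyz":[210,75,0],"rot":[0,0,0],"grip":0.65}]'
python3 - <<'E'
from h import *
from plant import imaging
ims=[]
for n,(x,y,w,h) in {"top":(225,100,130,130),"scene":(145,110,140,130)}.items():
    f=imaging.read_camera(n)["frame"][y:y+h,x:x+w,::-1]; ims.append(cv2.resize(f,(395,390),interpolation=cv2.INTER_CUBIC))
cv2.imwrite("pics/end.png",np.hstack(ims))
E
```

```text
t: 37.8
tcp_pos: [0.6259, -0.2339, 0.0083]
eef_rot: [0.0, 0.387, 0.922, -0.0]
contact_force: [-0.1, 0.3, -0.1]
opening: 0.0554
finger_force: 0.0
t: 38.3
tcp_pos: [0.591, -0.1986, 0.1718]
eef_rot: [0.001, 0.387, 0.922, -0.0]
contact_force: [0.1, 0.2, 0.6]
opening: 0.0551
finger_force: 0.0
t: 38.8
tcp_pos: [0.4968, 0.0063, 0.1693]
eef_rot: [0.001, 0.387, 0.922, 0.0]
contact_force: [1.1, 1.3, 0.2]
opening: 0.0553
finger_force: 0.0
```

View pics/end.png

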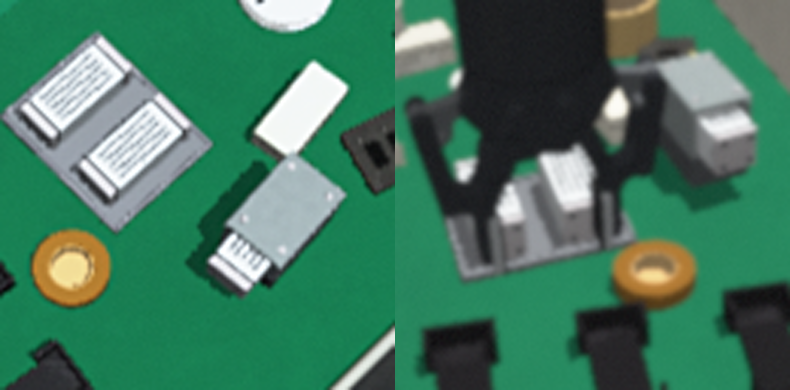

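Both solid housings lie side by side in the tray, and the third's rear sticks out of the slot near (232,272) in the top half. I'll compute how deep it is.

Run:
```python
from h import *
S=[.526,-.3276,-.692]
def loc(w): d=np.array(w[:2])-S[:2]; c,s=np.cos(S[2]),np.sin(S[2]); return d@np.array([[c,-s],[s,c]])
for p in[(210,257),(252,290)]:
    print("top",loc(ray("top",(np.array(p)+.5)/(395/130)-.5+[225,100],.066)))
for p in[(702-395,137),(752-395,125)]:
    print("scene",loc(ray("scene",(np.array(p)+.5)/[395/140,3]-.5+[145,110],.066)))
```

```text
top [-0.02293377  0.02335416]
top [-0.02200621 -0.01998677]
scene [-0.02055081  0.03149732]
scene [-0.02271983 -0.01578308]
```

```bash
python3 -c "
from plant import workorder; print(workorder.job_done())"
```

```text
the job is handed in; nothing more can be done
None
```

The job is handed in at about 39 s: the housing with the loose core (from the cradle farthest from the robot) is in the slot box with roughly 70–75 mm of its 96 mm inside, and the two solid housings lie side by side in the tray; the weight, tape roll and white box were never handled.

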